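Roll the toy rolling pin up its rack to the stop

TASK

Put the toy rolling pin away: with the fingertips behind it, slowly push it from the low front end of its sloping wooden rack up the ramp, over the crest and fully home against the upright stop, keeping the fingers behind it on the ramp so that it never runs away or rolls back down. Only push it, do not pinch, lift or carry it, then take the hand away. Leave the small toys around the rack where they are.

Things in the scene. Friction and masses are not known exactly. Their poses are not given: they have to be found in the camera images.
- rack: Wooden rolling-pin rack fixed to the table, 250 mm long (x), 134 mm wide (y). Origin on the table under its middle; +x points uphill to the stop, z up. A ramp between a low front lip and a crest, then a slight dip to the upright stop. Side rails (inner faces y = +-59 mm) stand 10 mm above the surface all along and guide the pin's thick body; its handles pass over them.
- rack_lip (a point): Middle of the top inner edge of the front lip: x = -115 mm, 24 mm above the table. The lip is 8 mm thick (outer face x = -123 mm). At its inner face the ramp surface is 14 mm above the table and from there rises at 10 degrees.
- rack_crest (a point): Middle of the crest, where the ramp ends: x = +55 mm, surface 44 mm above the table. Beyond it the surface falls at 3.5 degrees to the stop, so that the pin rolls home and stays there.
- rack_stop (a point): Middle of the foot of the upright stop's face: x = +115 mm, surface 40 mm above the table; the stop's top is 66 mm above the table.
- pin: Wooden toy rolling pin, about 130 g: body 44 mm diameter, 110 mm long, a 16 mm thick handle at each end, 174 mm over all. Origin at its middle on its axis; y is its axis (x and z turn as it rolls). Starts against the lip at x = -99, z = 39 mm in the rack's frame; home it is at x = +93, z = 64 mm. On the ramp it rolls back freely if let go. Smooth, polished wood (friction about 0.35).
- pot: Stainless toy pot, 84 mm across with a loop handle either side, 55 mm high, loose beside the rack (its +y side). Origin under its middle. Leave alone.
- whisk: Flat green silicone whisk, about 195 mm long, 14 mm thick, lying loose beside the rack (its -y side), handle towards its own -x. Origin underneath, where the handle meets the loops. Leave alone.
- cup: White toy mug, 52 mm across, 50 mm high, loose behind the stop. Origin under its middle. Leave alone.
- cutter: Round metal biscuit cutter, 56 mm across, 22 mm high, loose behind the stop. Origin under its middle. Leave alone.
Not all that is in view belongs to the job. There is more than one size of the pin; the job needs the smallest.

How it is judged:
On the way:
1. the pin is on the middle of the ramp, pushed by the fingers (x of pin in the frame of rack between -0.04 and 0.045 m and contact force between the fingers and pin above 0.02 N), for 0.04 s.
At the end, for the whole second after the job is handed in: The pin lies at rest on the rack against the stop (its axis within 6 mm of home along the rack), between the rails and square to the rack within 0.1 rad (x of pin in the frame of rack between 0.087 and 0.098 m and y of pin in the frame of rack between -0.01 and 0.01 m and z of pin in the frame of rack between 0.058 and 0.069 m and angle between the y axis of pin and the y axis of rack, either way round below 0.1 rad and linear speed of pin below 0.02 m/s); the robot touches nothing.
It fails at once if the pin ran loose on the ramp (faster than 0.2 m/s with no finger at it: rolled back or flung) (x of pin in the frame of rack below 0.045 m and contact force between the fingers and pin below 0.005 N and linear speed of pin above 0.2 m/s).
It fails at once if the pin moved faster than 0.35 m/s (linear speed of pin above 0.35 m/s).
It fails at once if the pin was lifted off the rack by more than about 13 mm (z of pin in the frame of rack above 0.079 m or (x of pin in the frame of rack below 0.01 m and z of pin in the frame of rack above 0.072 m) or (x of pin in the frame of rack below -0.04 m and z of pin in the frame of rack above 0.063 m)).
It fails at once if the pin left the rack (x of pin in the frame of rack below -0.12 m or x of pin in the frame of rack above 0.11 m or y of pin in the frame of rack above 0.025 m or y of pin in the frame of rack below -0.025 m).
It fails at once if a small toy beside the rack was moved by more than 20 mm or tipped (distance of any of pot, whisk, cup, cutter from where it was at the start of the episode above 0.02 m or angle between any of pot, whisk, cup, cutter's own z axis and vertical above 0.3 rad).
It also fails if it takes over 42 s, if anything falls off the work surface, if the arm or the gripper's body presses on something with over 40 N, if the wrist force passes 120 N, or if a joint passes its speed limit or range.

ROBOT

A 6-joint arm with a two-finger parallel gripper is mounted at the origin on the work surface. World frame = base frame: x ahead of the robot, y to its left, z up, the work surface at z = 0. Lengths are in m, angles in rad, forces in N, time in s.
With the tool pointing down it reaches from about 0.225 to 0.875 m from the base axis. Payload 3.4 kg.
Tool frame: the origin (TCP) lies midway between the tips of the shut fingers; the grasp point (between the pads) lies 19 mm behind it; x points along the fingers, z is the direction in which the jaws open and shut, and the axes are right-handed (so a half turn about x gives the same grasp; the last joint's range is limited). The gripper opens to 85 mm and grips with 20 to 120 N. Pads are 22 mm wide; open, the fingers measure 114 mm over their backs; the gripper's body (76 mm by 85 mm) begins 54 mm behind the grasp point. The pads swing forward as they close: fully open they stand 13 mm farther back than shut.
Start: joints at [1.125, 0.276, 1.505, -0, 1.361, -0.121], TCP at [0.184, 0.545, 0.231] pointing down, gripper open.
Joint ranges: [-2.89, 2.89], [-0.75, 2.08], [0.22, 2.7], [-1.18, 4.32], [0.11, 2.71], [-2.7, 2.7]. Speed limits (rad/s): [2.57, 2.57, 3.14, 3.14, 3.14, 3.14].

INTERFACE

Orientations are given as a unit quaternion [w, x, y, z].
In Python, from bench import bot gives the robot as it stands.
- The arm moves only by the tool jog_arm, never from a script. Its argument "plan" is a list that holds one entry, the list of rows, each a list of 7 numbers: the closure, from -1 (fully open) to 1 (shut), so that 0 is half open, then the shift along the tool's x, y, z as a fraction of full scale, then the turn, a rotation vector about the tool's x, y, z as a fraction of full scale. In form: [[[jaw, tx, ty, tz, rx, ry, rz], ...]]. A call has exactly 8 rows; each row is the pose to reach, as a shift and turn from the pose commanded when the call began, along the tool's axes at that moment; what a row does not reach only later rows make up. Full scale, the value 1, is 50 cm for a shift and 0.5 rad for a turn. A row lasts 1/10 s, in which the tool goes at most 50 mm and 8.59 degrees, less where a joint would pass 70% of its speed; a pose out of reach is approached as far as the arm can. A call with a number of a shift or a turn outside -1 to 1 is refused whole. A call with a gripper value outside its range is refused whole. The fingers move at their own pace and stop on an object; "newtons" is the grip in N (left out, the last holds). Time passes only in rows, so rows that repeat a pose let the fingers close, or fill a call up. It gives the time, the measured TCP pose, the force and the opening at its end, in the units of the state.
- bot.get_obs(): the state, without advancing time (a new reading comes with each control period).
- bot.grab_frame(name): name is "scene" or "top"; returns a dict with "color" (400x640x3 uint8, blue, green, red), "intrinsics" (3x3 intrinsics, pixels), "R" (3x3) and "t" (3): a world point X has camera coordinates R X + t. Camera axes: x right, y down, z forward; pixel columns grow to the right and rows downward; lengths in m; the calibration is good to about 2 mm. A picture is of the moment at which its call begins. There is no depth.
- bot.job_done(): hands the job in, once; it reports no verdict.
The state is a dict: "time": time; "joints": joint angles; "qvel": joint speeds; "tau": joint torques, N m; "tcp_pos": TCP position; "tool_rot": TCP orientation; "ft_force": force on the tool from outside, world axes, zero at the start; "wrist_torque": the same for the moment, N m; "grip_width": finger opening in m.
Only numpy, scipy, OpenCV 4.12 (cv2) and the standard library are available. Lean on these libraries where they do the work, as an engineer would, in place of code of your own. Each camera call takes 0.05 s, during which the arm holds its last target. There are 200 camera calls.

## Working session

There is one attempt and no reset: what is moved stays moved. The work goes in short steps, Python scripts to look and compute and a tool call to move; the robot and the scene stay as the last step left them, time stands still between calls to the robot, and variables do not carry over. Pictures are saved under pics/ and viewed, about 8 in all and at most 12, crops included, and the job is handed in when it is done.

Besides the shell and the picture viewer there is one more tool, called after "Call:" as name([rows], argument=value, ...), one row to a line, values as JSON. jog_arm: Moves the arm, as the interface text tells. Its arguments: {"type":"object","properties":{"plan":{"type":"array","items":{"type":"array","items":{"type":"array","items":{"type":"number"}}}},"newtons":{"type":"number"}},"required":["plan"]}

```bash
mkdir -p pics; python3 - <<'E'
from bench import bot
import cv2,numpy as np
o=bot.get_obs();print({k:np.round(v,3) for k,v in o.items()})
for n in("scene","top"):
    f=bot.grab_frame(n);cv2.imwrite(f"pics/{n}0.png",f["color"]);np.savez(f"{n}.npz",K=f["intrinsics"],R=f["R"],t=f["t"]);print(f["intrinsics"],f["R"],f["t"])
E
```

```text
{'time': np.float64(0.0), 'joints': array([ 1.125,  0.277,  1.506,  0.   ,  1.361, -0.121]), 'qvel': array([ 0.001,  0.001, -0.001, -0.001, -0.   ,  0.   ]), 'tau': array([ 1.0000e-03, -4.1678e+01, -2.4580e+01, -0.0000e+00,  1.1000e-02,
       -0.0000e+00]), 'tcp_pos': array([0.183, 0.544, 0.23 ]), 'tool_rot': array([ 0.574, -0.413,  0.575,  0.412]), 'ft_force': array([-0.191,  0.303, -0.392]), 'wrist_torque': array([-0.033,  0.069, -0.016]), 'grip_width': np.float64(0.085)}
[[463.32403021   0.         318.40075245]
 [  0.         463.32403021 196.54705597]
 [  0.           0.           1.        ]] [[-0.06413157  0.99787751  0.01129717]
 [ 0.69275284  0.05266459 -0.71924957]
 [-0.71831793 -0.03830045 -0.69465994]] [-0.0245756  -0.32793121  1.6586066 ]
[[416.99832786   0.         316.63343704]
 [  0.         416.99832786 198.43000573]
 [  0.           0.           1.        ]] [[ 0.02254089 -0.99959126 -0.01758456]
 [-0.99944849 -0.02210168 -0.02478355]
 [ 0.02438478  0.01813351 -0.99953817]] [0.03840876 0.51334665 0.92958532]
```

View pics/top0.png

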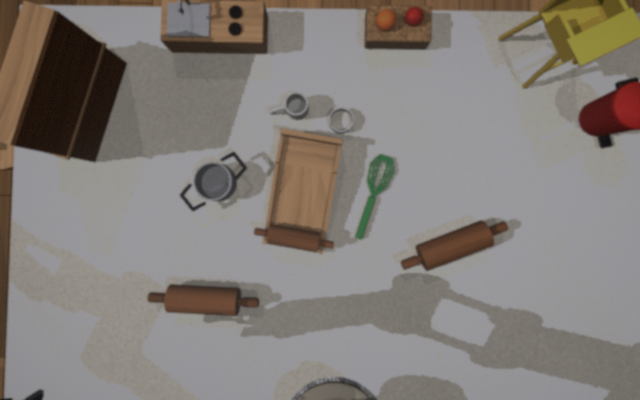

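View pics/scene0.png

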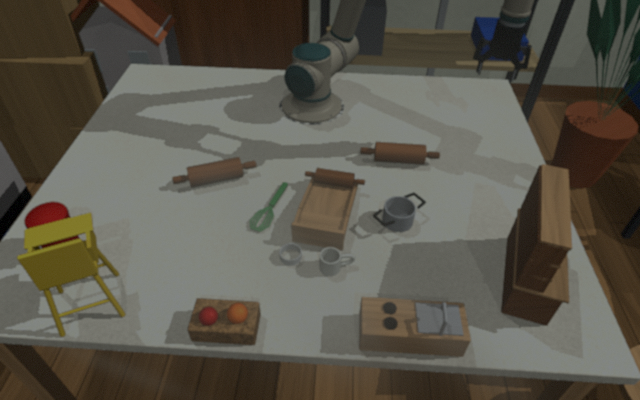

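Top view: three pins, at (203,299), (455,246) and (293,238). The last is visibly the smallest and is the one lying in the rack against its low lip. I'll confirm this in an enlarged crop.

```bash
python3 - <<'E'
import cv2,numpy as np
im=cv2.imread("pics/top0.png")
c=cv2.resize(im[118:262,240:350],None,fx=4,fy=4,interpolation=cv2.INTER_CUBIC);cv2.imwrite("pics/crop.png",c)
hsv=cv2.cvtColor(im,cv2.COLOR_BGR2HSV)
for p in[(293,238),(203,299),(455,246),(305,190),(300,137),(250,200)]: print(p,hsv[p[1],p[0]])
E
```

```text
(293, 238) [ 10 123  95]
(203, 299) [ 10 125 106]
(455, 246) [ 12 132 104]
(305, 190) [ 14 104 147]
(300, 137) [13 92 97]
(250, 200) [135   3 153]
```

View pics/crop.png

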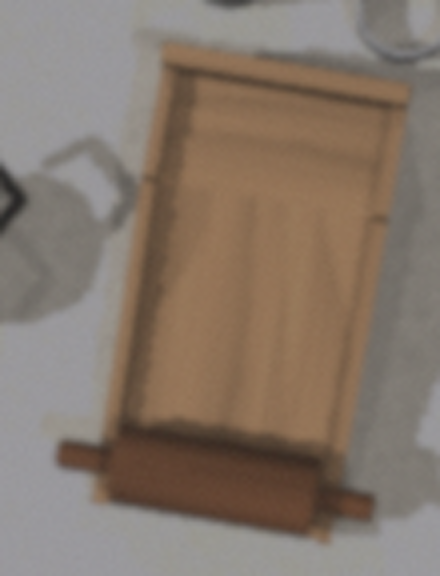

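The crop shows the small pin lying across the rack's lip end (crop px handle ends (57,453) and (375,508)), and the stop's top corners at (165,45) and (410,88). The uphill direction is image-up, away from the robot.

```bash
cat > h.py <<'E'
import cv2,numpy as np
def ray(cam,uv,z):
    d=np.load(cam+".npz");r=d["R"].T@np.linalg.inv(d["K"])@np.array([*uv,1]);c=-d["R"].T@d["t"]
    return c+r*(z-c[2])/r[2]
def proj(cam,X):
    d=np.load(cam+".npz");p=d["K"]@(d["R"]@X+d["t"]);return p[:2]/p[2]
E
python3 - <<'E'
from h import *
f=lambda x,y:(240+(x+.5)/4-.5,118+(y+.5)/4-.5)
def P(n,q,z):
    r=ray("top",f(*q),z);print(n,r.round(4));return r
a=P("hL",(57,453),.039);b=P("hR",(375,508),.039);print("len",np.linalg.norm(a-b),"mid",(a+b)/2,"yaw",np.arctan2(*(a-b)[[1,0]])-np.pi/2)
c=P("sL",(165,45),.066);d=P("sR",(410,88),.066);print("len",np.linalg.norm(c-d),"yaw",np.arctan2(*(c-d)[[1,0]])-np.pi/2)
e=P("iL",(170,67),.066);g=P("iR",(406,106),.066)
m=(c+d)/2;p=(a+b)/2;v=m-p;print("dist stop-pin (224)",np.linalg.norm(v[:2]),"yaw",np.arctan2(v[1],v[0]))
# pin by scene colour mask
im=cv2.imread("pics/scene0.png");h=cv2.cvtColor(im,cv2.COLOR_BGR2HSV)
for cam in("scene","top"):
    im=cv2.imread(f"pics/{cam}0.png");h=cv2.cvtColor(im,cv2.COLOR_BGR2HSV)
    m=cv2.inRange(h,(4,100,40),(16,255,118));n,l,s,ce=cv2.connectedComponentsWithStats(m)
    for i in range(1,n):
        if s[i,4]>250:print(cam,s[i],ce[i].round(1),ray(cam,ce[i],.045).round(3))
    for nm,z in(("pot",.05),):pass
E
```

```text
hL [0.4382 0.1838 0.039 ]
hR [0.4126 0.0109 0.039 ]
len 0.17484610561776293 mid [0.4253722 0.0973402 0.039    ] yaw -0.14696313536913008
sL [0.6564 0.1277 0.066 ]
sR [ 0.6361 -0.0022  0.066 ]
len 0.13145114809000952 yaw -0.15488418131484272
iL [0.6447 0.1248 0.066 ]
iR [ 6.265e-01 -2.000e-04  6.600e-02]
dist stop-pin (224) 0.2235321927876434 yaw -0.155212735698458
scene [  97    0  205   69 9633] [220.6  28.8] [-0.491 -0.43   0.045]
scene [  503    85   137   265 14423] [581.2 199.1] [0.471 0.77  0.045]
scene [376 143  51  15 542] [400.1 149.5] [0.292 0.291 0.045]
scene [316 169  48  16 308] [337.3 175.9] [0.427 0.105 0.045]
scene [220 301  36  34 348] [235.7 315.9] [ 0.895 -0.095  0.045]
scene [  35  347  466   53 7908] [231.9 380.3] [ 1.034 -0.075  0.045]
scene [  0 356  42  44 755] [ 16.5 381.4] [ 1.064 -0.483  0.045]
scene [560 382  74  18 501] [595.3 392. ] [1.009 0.615 0.045]
top [   0    0  161   71 1448] [43.1 15.3] [0.901 0.661 0.045]
top [ 318    0  122   43 2476] [390.8  17.8] [ 0.907 -0.103  0.045]
top [440   0  93  10 871] [487.7   4.3] [ 0.94  -0.311  0.045]
top [ 10  11  48 135 799] [33.5 79. ] [0.76  0.677 0.045]
top [162  34  75  17 514] [192.9  42.3] [0.847 0.327 0.045]
top [ 53  43  52 114 583] [ 83.8 103.9] [0.707 0.563 0.045]
top [   0  167   12  233 1613] [  3.5 257.9] [0.367 0.727 0.045]
top [ 255  223   78   28 1032] [293.4 237.5] [0.426 0.097 0.045]
top [ 402  222  105   47 2126] [455.  244.9] [ 0.419 -0.249  0.045]
top [ 149  287   88   28 1718] [198.3 300.3] [0.287 0.299 0.045]
```

```bash
cat >> h.py <<'E'
from scipy.spatial.transform import Rotation as Ro
YAW=-.155;O=np.array([.4255,.0973,0])+.099*np.array([np.cos(YAW),np.sin(YAW),0])
RK=Ro.from_euler("z",YAW)
def rack2w(p): return O+RK.apply(p)
def w2rack(p): return RK.inv().apply(np.asarray(p)-O)
def goalrot(s): # s=+1: tool y = uphill
    y=RK.apply([s,0,0]);x=np.array([0,0,-1.]);return Ro.from_matrix(np.c_[x,y,np.cross(x,y)])
def obs():
    from bench import bot
    o=bot.get_obs();q=o["tool_rot"];return o,Ro.from_quat([*q[1:],q[0]])
def go(rackp,s):
    o,R=obs();d=R.inv().apply(rack2w(rackp)-o["tcp_pos"])/.5
    r=(R.inv()*goalrot(s)).as_rotvec()/.5
    print("rack tcp",w2rack(o["tcp_pos"]).round(4),"shift",d.round(3),"turn",r.round(3))
E
python3 - <<'E'
from h import *
o,R=obs();print(R.as_matrix().round(3));go([-.165,0,.15],1);go([-.165,0,.15],-1)
E
```

```text
[[-0.001 -0.948  0.319]
 [-0.001  0.319  0.948]
 [-1.     0.    -0.002]]
rack tcp [-0.4073  0.4045  0.2305] shift [ 0.162 -0.614 -0.715] turn [ 5.944e+00 -1.000e-03  5.000e-03]
rack tcp [-0.4073  0.4045  0.2305] shift [ 0.162 -0.614 -0.715] turn [-0.34  -0.003 -0.001]
```

Call:
jog_arm([
  [[0,0,-0.03,-0.035,-0.02,0,0],[0,0,-0.08,-0.095,-0.07,0,0],[0,0,-0.14,-0.165,-0.14,0,0],[0,0,-0.2,-0.235,-0.21,0,0],[0,0,-0.26,-0.305,-0.28,0,0],[0,0,-0.32,-0.375,-0.34,0,0],[0,0,-0.37,-0.43,-0.34,0,0],[0,0,-0.4,-0.465,-0.34,0,0]],
])

```text
time: 0.9
tcp_pos: [0.2991, 0.2583, 0.2311]
tool_rot: [0.537, -0.46, 0.538, 0.459]
ft_force: [-0.2, 1.1, 0.0]
grip_width: 0.0431
```

```bash
python3 -c "
from h import *
go([-.165,0,.10],-1)"
```

```text
rack tcp [-0.2488  0.1396  0.2311] shift [ 0.262 -0.168 -0.279] turn [-0.003 -0.002  0.   ]
```

Call:
jog_arm([
  [[0,0,-0.02,-0.03,0,0,0],[0,0,-0.055,-0.09,0,0,0],[0,0.03,-0.095,-0.155,0,0,0],[0,0.08,-0.13,-0.215,0,0,0],[0,0.14,-0.16,-0.265,0,0,0],[0,0.2,-0.168,-0.279,0,0,0],[0,0.24,-0.168,-0.279,0,0,0],[0,0.26,-0.168,-0.279,0,0,0]],
])

```text
time: 1.7
tcp_pos: [0.3589, 0.1094, 0.0995]
tool_rot: [0.536, -0.459, 0.539, 0.46]
ft_force: [-0.1, 0.1, -0.5]
grip_width: 0.0427
```

```bash
python3 -c "
from h import *
from bench import bot
go([-.155,0,.029],-1)
for c in('top','scene'):
    cv2.imwrite(f'pics/{c}1.png',bot.grab_frame(c)['color'])
a=cv2.imread('pics/scene1.png')[60:220,240:440];b=cv2.imread('pics/top1.png')[180:340,220:420]
cv2.imwrite('pics/c1.png',cv2.resize(np.hstack([a,b]),None,fx=2,fy=2,interpolation=2))"
```

```text
rack tcp [-0.1667  0.0017  0.0995] shift [ 0.141 -0.024 -0.003] turn [-0.002 -0.002 -0.008]
```

View pics/c1.png

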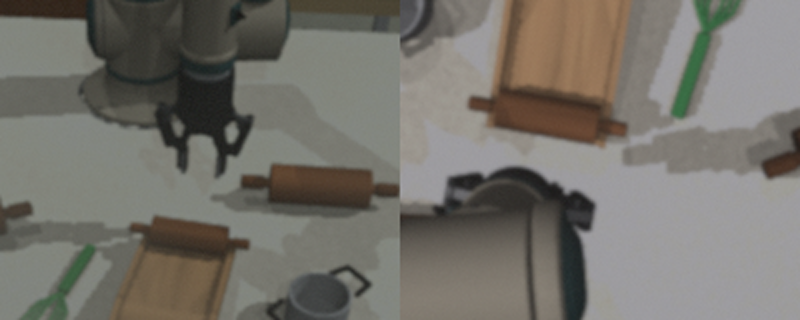

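The crops show the hand half open, behind and square to the pin. The tips are at about (331,146) and (349,146) in the scene view. The small pin is still against the lip.

Call:
jog_arm([
  [[0,0.02,-0.003,-0.003,0,0,0],[0,0.05,-0.006,-0.003,0,0,0],[0,0.08,-0.01,-0.003,0,0,0],[0,0.105,-0.01,-0.003,0,0,0],[0,0.125,-0.01,-0.003,0,0,0],[0,0.135,-0.01,-0.003,0,0,0],[0,0.14,-0.01,-0.003,0,0,0],[0,0.14,-0.01,-0.003,0,0,0]],
])

```text
time: 2.6
tcp_pos: [0.3654, 0.1079, 0.0315]
tool_rot: [0.537, -0.46, 0.537, 0.46]
ft_force: [0.3, -0.7, 0.0]
grip_width: 0.0425
```

```bash
python3 -c "
from h import *
for z in(.10,.105,.11):print(z,[proj('scene',rack2w([-.162,y,z])).round(1) for y in(-.028,.028)])
go([-.135,0,.029],-1)"
```

```text
0.1 [array([329.8, 145.3]), array([349.1, 148.1])]
0.105 [array([329.9, 143.9]), array([349.2, 146.7])]
0.11 [array([329.9, 142.5]), array([349.3, 145.3])]
rack tcp [-0.16    0.0012  0.0315] shift [ 0.005 -0.05  -0.002] turn [0.001 0.    0.001]
```

Call:
jog_arm([
  [[0,0.003,-0.01,-0.002,0,0,0],[0,0.005,-0.02,-0.002,0,0,0],[0,0.005,-0.03,-0.002,0,0,0],[0,0.005,-0.038,-0.002,0,0,0],[0,0.005,-0.046,-0.002,0,0,0],[0,0.005,-0.052,-0.002,0,0,0],[0,0.005,-0.058,-0.002,0,0,0],[0,0.004,-0.064,-0.002,0,0,0]],
])

```text
time: 3.4
tcp_pos: [0.3959, 0.1018, 0.0292]
tool_rot: [0.537, -0.459, 0.538, 0.46]
ft_force: [-0.8, -0.3, 0.5]
grip_width: 0.0428
```

```bash
cat > look.py <<'E'
from h import *
from bench import bot
import sys
go([0.06,0,.053],-1)
k=sys.argv[1];a=bot.grab_frame('scene')['color'];b=bot.grab_frame('top')['color']
cv2.imwrite(f'pics/c{k}.png',cv2.resize(np.hstack([a[120:270,250:420],b[110:260,220:390]]),None,fx=2.3,fy=2.3,interpolation=2))
E
python3 look.py 2
```

```text
rack tcp [-1.289e-01 -1.000e-04  2.920e-02] shift [-0.048 -0.378  0.   ] turn [ 0.    -0.    -0.003]
```

View pics/c2.png

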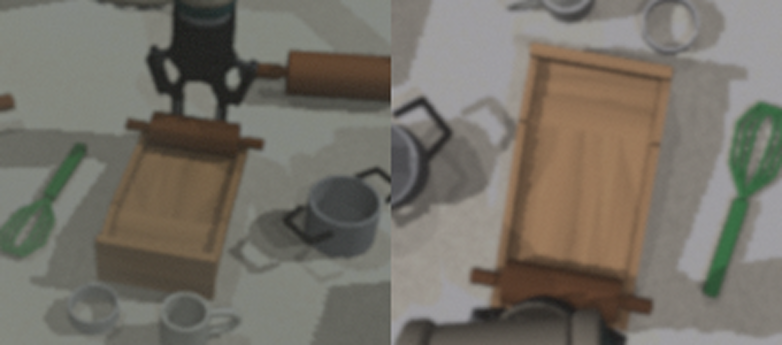

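The fingers are at the pin's back, about level with its axis, and the pin is square. Now the slow push along the 10° line.

Call:
jog_arm([
  [[0,-0.001,-0.006,0,0,0,0],[0,-0.002,-0.014,0,0,0,0],[0,-0.004,-0.022,0,0,0,0],[0,-0.005,-0.03,0,0,0,0],[0,-0.007,-0.038,0,0,0,0],[0,-0.008,-0.046,0,0,0,0],[0,-0.009,-0.054,0,0,0,0],[0,-0.011,-0.062,0,0,0,0]],
])

```text
time: 4.3
tcp_pos: [0.4274, 0.097, 0.0348]
tool_rot: [0.537, -0.46, 0.537, 0.46]
ft_force: [0.1, -0.0, 1.2]
grip_width: 0.0426
```

```bash
python3 look.py 3
```

```text
rack tcp [-0.0971  0.      0.0348] shift [-0.036 -0.314 -0.   ] turn [ 0.  0. -0.]
```

View pics/c3.png

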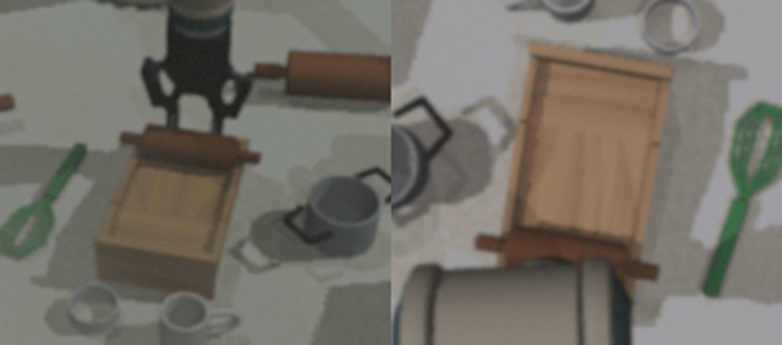

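The pin has moved about 30 mm up the ramp, square and against the fingers. I'll carry on.

Call:
jog_arm([
  [[0,-0.001,-0.007,0,0,0,0],[0,-0.003,-0.016,0,0,0,0],[0,-0.004,-0.025,0,0,0,0],[0,-0.006,-0.034,0,0,0,0],[0,-0.008,-0.043,0,0,0,0],[0,-0.009,-0.052,0,0,0,0],[0,-0.011,-0.061,0,0,0,0],[0,-0.012,-0.07,0,0,0,0]],
])

```text
time: 5.2
tcp_pos: [0.4622, 0.0916, 0.0409]
tool_rot: [0.537, -0.46, 0.537, 0.46]
ft_force: [-1.1, 1.0, 0.2]
grip_width: 0.0424
```

Call:
jog_arm([
  [[0,-0.001,-0.007,0,0,0,0],[0,-0.003,-0.016,0,0,0,0],[0,-0.004,-0.025,0,0,0,0],[0,-0.006,-0.034,0,0,0,0],[0,-0.008,-0.043,0,0,0,0],[0,-0.009,-0.052,0,0,0,0],[0,-0.011,-0.061,0,0,0,0],[0,-0.012,-0.07,0,0,0,0]],
])

```text
time: 6.0
tcp_pos: [0.4967, 0.0862, 0.0469]
tool_rot: [0.537, -0.46, 0.537, 0.46]
ft_force: [-0.8, 0.0, 0.5]
grip_width: 0.0427
```

```bash
python3 look.py 4
```

```text
rack tcp [-0.0269  0.      0.0469] shift [-0.012 -0.174 -0.   ] turn [0. 0. 0.]
```

View pics/c4.png

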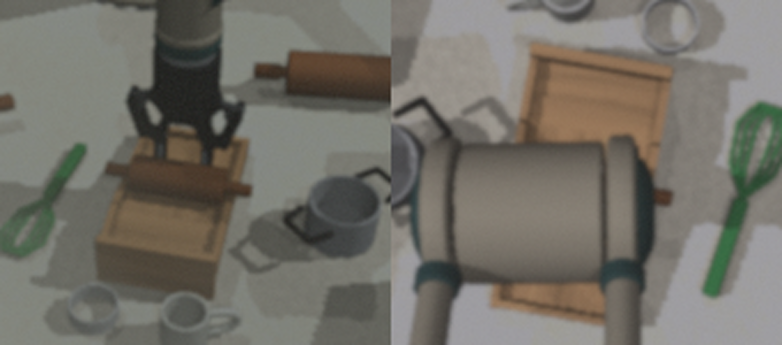

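The pin is at mid-ramp (about x = +6 mm), square, with the fingers behind it.

Call:
jog_arm([
  [[0,-0.001,-0.007,0,0,0,0],[0,-0.003,-0.015,0,0,0,0],[0,-0.004,-0.023,0,0,0,0],[0,-0.006,-0.031,0,0,0,0],[0,-0.007,-0.039,0,0,0,0],[0,-0.009,-0.047,0,0,0,0],[0,-0.01,-0.055,0,0,0,0],[0,-0.011,-0.063,0,0,0,0]],
])

```text
time: 6.9
tcp_pos: [0.5278, 0.0814, 0.0523]
tool_rot: [0.537, -0.46, 0.537, 0.46]
ft_force: [-1.7, 0.1, 0.6]
grip_width: 0.0427
```

Call:
jog_arm([
  [[0,-0.001,-0.005,0,0,0,0],[0,-0.002,-0.011,0,0,0,0],[0,-0.003,-0.017,0,0,0,0],[0,-0.004,-0.023,0,0,0,0],[0,-0.005,-0.029,0,0,0,0],[0,-0.005,-0.035,0,0,0,0],[0,-0.005,-0.041,0,0,0,0],[0,-0.005,-0.047,0,0,0,0]],
])

```text
time: 7.7
tcp_pos: [0.5514, 0.0777, 0.0549]
tool_rot: [0.537, -0.46, 0.537, 0.46]
ft_force: [0.5, -0.1, 0.5]
grip_width: 0.0429
```

```bash
python3 look.py 5
```

```text
rack tcp [0.0284 0.0001 0.0549] shift [ 0.004 -0.063 -0.   ] turn [0.    0.    0.002]
```

View pics/c5.png

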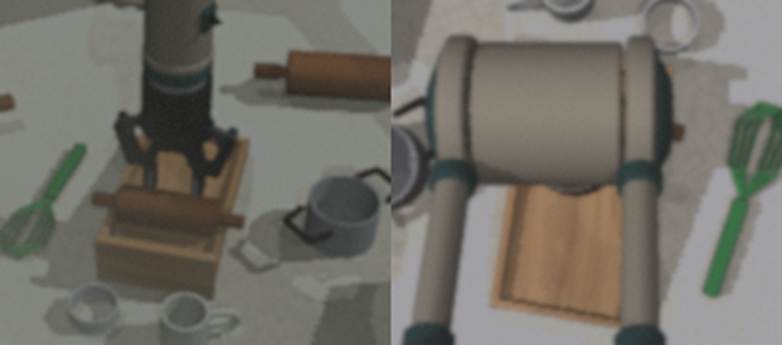

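The pin is over the crest and on its way home. I'll follow it slowly towards the stop.

Call:
jog_arm([
  [[0,0,-0.006,0,0,0,0],[0,0,-0.012,0,0,0,0],[0,0,-0.018,0,0,0,0],[0,0.001,-0.025,0,0,0,0],[0,0.001,-0.032,0,0,0,0],[0,0.002,-0.04,0,0,0,0],[0,0.002,-0.047,0,0,0,0],[0,0.002,-0.054,0,0,0,0]],
])

```text
time: 8.6
tcp_pos: [0.5777, 0.0736, 0.0538]
tool_rot: [0.537, -0.46, 0.537, 0.46]
ft_force: [0.1, -0.3, -0.0]
grip_width: 0.0429
```

```bash
python3 look.py 6
```

```text
rack tcp [0.055  0.     0.0538] shift [ 0.002 -0.01  -0.   ] turn [ 0.  0. -0.]
```

View pics/c6.png

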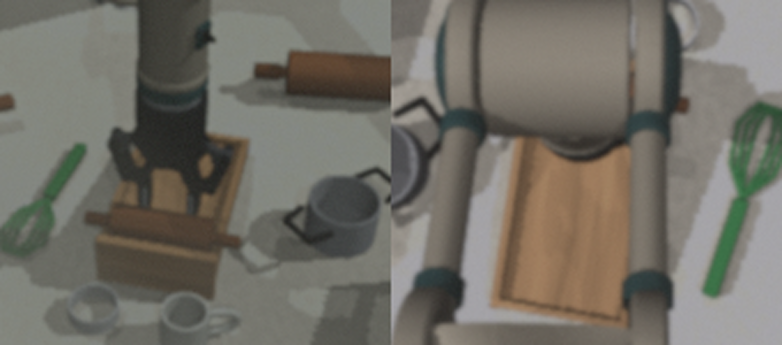

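The pin is at or near the stop. I'll nudge in small steps until the force shows that it's home.

Call:
jog_arm([
  [[0,0,-0.002,0,0,0,0],[0,0,-0.004,0,0,0,0],[0,0,-0.006,0,0,0,0],[0,0,-0.008,0,0,0,0],[0,0,-0.009,0,0,0,0],[0,0,-0.01,0,0,0,0],[0,0,-0.011,0,0,0,0],[0,0,-0.011,0,0,0,0]],
])

```text
time: 9.5
tcp_pos: [0.5828, 0.0728, 0.0538]
tool_rot: [0.537, -0.46, 0.537, 0.46]
ft_force: [-0.4, 0.2, -0.5]
grip_width: 0.0426
```

Call:
jog_arm([
  [[0,0,0.005,0,0,0,0],[0,0,0.02,0,0,0,0],[0,-0.005,0.05,0,0,0,0],[0,-0.03,0.08,0,0,0,0],[0,-0.08,0.11,0,0,0,0],[0,-0.13,0.16,0,0,0,0],[0,-0.18,0.22,0,0,0,0],[0,-0.22,0.28,0,0,0,0]],
])

```text
time: 10.3
tcp_pos: [0.4421, 0.0946, 0.1649]
tool_rot: [0.537, -0.46, 0.537, 0.46]
ft_force: [0.2, 0.2, 0.4]
grip_width: 0.0427
```

Call:
jog_arm([
  [[0,0,0.05,0,0,0,0],[0,0,0.12,0,0,0,0],[0,0,0.17,0,0,0,0],[0,0,0.2,0,0,0,0],[0,0,0.22,0,0,0,0],[0,0,0.23,0,0,0,0],[0,0,0.23,0,0,0,0],[0,0,0.23,0,0,0,0]],
])

```text
time: 11.1
tcp_pos: [0.3319, 0.1121, 0.1639]
tool_rot: [0.537, -0.46, 0.537, 0.46]
ft_force: [0.5, 0.9, -0.8]
grip_width: 0.0426
```

```bash
python3 look.py 7; python3 - <<'E'
from h import *
from bench import bot
b=bot.grab_frame("top")["color"];cv2.imwrite("pics/top7.png",b)
cv2.imwrite("pics/c7b.png",cv2.resize(b[118:262,240:350],None,fx=4,fy=4,interpolation=cv2.INTER_CUBIC))
E
```

```text
rack tcp [-0.1937  0.0002  0.1639] shift [ 0.222 -0.507 -0.   ] turn [0.    0.    0.002]
```

View pics/c7b.png

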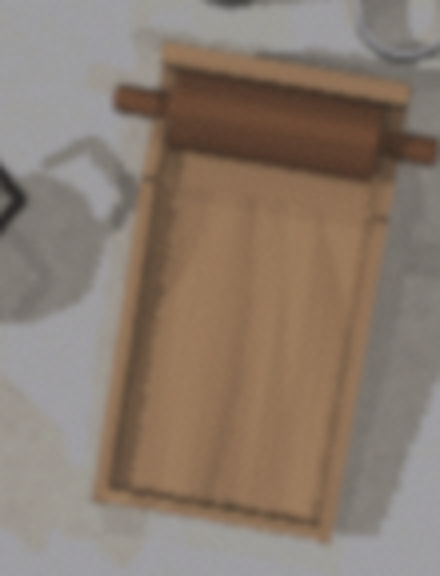

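The pin lies against the stop, with its handle ends at crop px (114,98) and (437,149). It looks square, and the toys look undisturbed. Next I'll check the numbers.

```bash
python3 - <<'E'
from h import *
f=lambda x,y:(240+(x+.5)/4-.5,118+(y+.5)/4-.5)
a,b=[w2rack(ray("top",f(*q),.064)) for q in((114,98),(437,149))]
print("pin",((a+b)/2).round(4),"len",np.linalg.norm(a-b),"angle",np.arctan2(*(a-b)[[0,1]]))
A,B=cv2.imread("pics/top0.png"),cv2.imread("pics/top7.png")
for n,(x0,y0,x1,y1) in dict(pot=(178,150,247,212),whisk=(353,150,400,240),cup=(270,90,312,120),cutter=(327,105,357,135)).items():
    g=[cv2.cvtColor(i,cv2.COLOR_BGR2GRAY).astype(np.float32)[y0:y1,x0:x1] for i in(A,B)]
    print(n,"shift px",np.round(cv2.phaseCorrelate(*g),2) if 0 else cv2.phaseCorrelate(*g))
E
```

```text
pin [0.0939 0.0011 0.064 ] len 0.17306851414179197 angle -0.018041354642939707
pot shift px ((-0.046116458641726865, -0.033290769507097195), 0.9735933983077606)
whisk shift px ((0.027062072770970502, -0.057436316126981524), 0.8838244265980191)
cup shift px ((0.4885144579242642, -0.07251701947474132), 0.968091800124557)
cutter shift px ((-0.13336740832865424, 0.030604007580615544), 0.9970125903023613)
```

```bash
python3 -c "
from bench import bot
print(bot.job_done(), bot.get_obs()['time'])"
```

```text
the job is handed in; nothing more can be done
the job is handed in; nothing more can be done
```

I pushed the smallest pin up the ramp at about 30–45 mm/s with half-open fingertips behind it, over the crest and home against the stop. I then took the hand away and handed the job in at about 11 s of the 42 s allowed. No verdict was reported.

**Last checks, from the top camera with the hand clear:**
- **Pin:** its axis is at x = 93.9 mm, y = +1.1 mm in the rack's frame, with home at 93 mm, and it is about 0.02 rad off square. I assumed a height of z = 64 mm here and didn't measure it. The 173 mm length this gives matches the real 174 mm.
- **Toys:** the pot, whisk, cup and cutter shifted by no more than 0.5 px (about 1 mm).
- **Hand:** about 190 mm behind the rack's middle and 164 mm above the table, touching nothing.

**Not confirmed:**
- **Final nudge:** it showed no clear rise in wrist force, so the picture alone shows the pin is home.
- **Push force:** the wrist force on the ramp was only about 0–2 N, close to sensor noise. Finger contact there was judged from the pictures and the pin following the fingers.

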